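# Film all four sides of an amplifier on a photo turntable

## Robot

A 6-joint arm with a two-finger parallel gripper is mounted at the origin on a cart in front of the work surface, level with it; the furniture and walls round the work are solid. World frame = base frame: x ahead of the robot, y to its left, z up, the work surface at z = 0. Lengths are in m, angles in rad, forces in N, time in s.
With the tool pointing down it reaches from about 0.2 to 0.875 m from the base axis. Payload 3.4 kg.
Tool frame: the origin (TCP) lies at the very end of the fingers, on their centre line; the grasp point (between the pads) lies 19 mm behind it; x points along the fingers, z is the direction in which the jaws open and shut, and the axes are right-handed (so a half turn about x gives the same grasp; the last joint's range is limited). The gripper opens to 94 mm and grips with 3 to 60 N. Pads are 16 mm wide; open, the fingers measure 119 mm over their backs; the gripper's body (75 mm by 177 mm) begins 78 mm behind the grasp point.
Start: joints at [-1.426, 0.276, 1.505, -0, 1.361, -0.121], TCP at [0.151, -0.555, 0.205] pointing down, gripper open.
Joint ranges: [-2.89, 2.89], [-0.75, 2.08], [0.22, 2.7], [-1.18, 4.32], [0.11, 2.71], [-2.7, 2.7]. Speed limits (rad/s): [2.57, 2.57, 3.14, 3.14, 3.14, 3.14].

## Interface

Orientations are given as [roll, pitch, yaw] about the fixed x, y, z axes, in that order (R = Rz(yaw) Ry(pitch) Rx(roll)).
In Python, from station import * gives the robot as it stands. Calls block until the motion is done:
- movep(position, orientation): joint-space move of the TCP to a pose.
- movel(position, v=0.15, orientation=None, contact_N=None): straight line of the TCP; orientation=None keeps the orientation; v is the mean speed in m/s. With contact_N (N) it stops when the force on the tool has changed by that much, and returns True; else False.
- move_joints(angles): joint-space move.
- gripper_to(opening): finger opening in m; the grip force is fixed at half the most; returns when the fingers have stopped.
- wait(seconds).
- inverse_kinematics(position, orientation): joint angles nearest the present ones, or None.
- get_state(): the state.
- read_camera(name): name is "side" or "top"; returns a dict with "frame" (420x560x3 uint8, red, green, blue), "mtx" (3x3 intrinsics, pixels), "rvec" (rotation vector, rad) and "tvec" (3), from world to camera coordinates, as OpenCV has them. Camera axes: x right, y down, z forward; pixel columns grow to the right and rows downward; lengths in m; the calibration is good to about 2 mm. A picture is of the moment at which its call begins. There is no depth.
A pose or a line that the arm cannot do raises PlanningError and nothing moves.
- job_done(): hands the job in, once; it reports no verdict.
Trained networks look in a picture, given as the dict that the camera call returned (one of the last four; its "shot" number tells which), for a name from the list of things; names that differ only in an ending like _2 or _b are one class to them, and where a whole thing is asked for, a point or a joint stands for the part that bears it (a point fixed in the world has none). Each returns a list of dicts, best first, with "confidence" (0 to 1); they miss things now and then, are a little off and sometimes report something else, mostly with a low value. They report only what shows in the picture. A call takes as long as a camera call. They do not tell look-alikes from the thing itself.
- silhouettes(picture, target): "pixels" (420x560 bool, what is visible of it) and "at" ([column, row] in pixels, amid what is visible of it).
The state is a dict: "time": time; "joint_pos": joint angles; "joint_vel": joint speeds; "joint_torque": joint torques, N m; "tcp_pos": TCP position; "tool_rot": TCP orientation; "ft_force": force on the tool from outside, world axes, zero at the start; "wrist_torque": the same for the moment, N m; "opening": finger opening in m.
Only numpy, scipy, OpenCV 4.12 (cv2) and the standard library are available. Lean on these libraries where they do the work, as an engineer would, in place of code of your own. Each camera call takes 0.05 s, during which the arm holds its last target. There are 200 camera calls.

## Task

Press the record button to start filming, then turn the photo turntable, which has upright pegs to push, so that the phone on its arm sees the headphone amplifier squarely from each side in this order: first the front end with the knob, then the long side that is on the right as one looks at that front, then the rear end, and last the other long side. At each view take the hand off the turntable and let it stand still for a second; never touch the amplifier itself. Leave it on the turntable with the last side facing the phone, and do not shift the mouse or the earbud case.

Things in the scene. Friction and masses are not known exactly. Their poses are not given: they have to be found in the camera images.
- turntable: Fixed photo turntable; origin on its turning axis at desk height. White platter, 240 mm diameter, top 29 mm up, turns endlessly with light friction; six upright pegs near its rim. A grey phone (150 mm wide, landscape, 50 to 122 mm up) stands on a fixed arm along this body's own +x, 208 mm from the axis, lens towards the axis; the arm ends at 245 mm.
- post (a point): Tip of one of the six platter pegs, 65 mm above the desk. Pegs: 14 mm diameter, 36 mm tall above the platter top, on a circle of 105 mm radius round the turning axis, 60 degrees apart, all alike; this one turns with the platter.
- lens (a point): Centre of the phone's lens module, on the phone's face that looks at the platter, 204 mm from the turning axis and 102 mm above the desk; fixed to the turntable's base.
- amp: Headphone amplifier, a flat black box 113 x 48 x 33 mm, lying loose near the middle of the platter. Origin: centre of its underside; x along its 113 mm length. The front end with the round volume knob and socket faces its own -x, the rear end +x; the long side to the right as one looks at the front is its own -y side, the other long side is +y.
- rec_button_top (a point): Centre of the top of the grey record push button (40 mm diameter) in a black housing on the desk right of the turntable, pressed straight down; travel 6 mm, about 4 N when fully down.
- rec_button (a joint): Travel of the record button: 0 released, 0.006 m fully pressed (it springs back).
- mouse: Black computer mouse, 120 x 59 x 39 mm, loose on the desk near the front edge; origin at the centre of its underside. A bystander.
- earbud_case: Closed light grey earbud case, 47 x 58 x 25 mm, loose on the desk beyond the button; origin at the centre of its underside. A bystander.
Mind the look-alikes: they are no part of the job. What is shaped like the part that bears rec_button_top but pink, turquoise or yellow is not meant.

How it is judged:
On the way, in this order (a step that is already met when the one before it is completed fails the run):
1. press the record button (value of joint rec_button above 0.004 m), for 0.02 s.
2. the front end with the knob faces the lens (within 38 mm of its centre line), still, hand off the turntable, 0.7 s (x of lens in the frame of amp below -0.12 m and y of lens in the frame of amp between -0.038 and 0.038 m and angular speed of amp below 0.15 rad/s and contact force between each of the fingers, the arm and turntable below 0.1 N), for 0.7 s.
3. the long side right of the front faces the lens (within 38 mm of its centre line), still, hand off the turntable, 0.7 s (y of lens in the frame of amp below -0.12 m and x of lens in the frame of amp between -0.038 and 0.038 m and angular speed of amp below 0.15 rad/s and contact force between each of the fingers, the arm and turntable below 0.1 N), for 0.7 s.
4. the rear end faces the lens (within 38 mm of its centre line), still, hand off the turntable, 0.7 s (x of lens in the frame of amp above 0.12 m and y of lens in the frame of amp between -0.038 and 0.038 m and angular speed of amp below 0.15 rad/s and contact force between each of the fingers, the arm and turntable below 0.1 N), for 0.7 s.
5. the other long side faces the lens (within 38 mm of its centre line), still, hand off the turntable, 0.7 s (y of lens in the frame of amp above 0.12 m and x of lens in the frame of amp between -0.038 and 0.038 m and angular speed of amp below 0.15 rad/s and contact force between each of the fingers, the arm and turntable below 0.1 N), for 0.7 s.
At the end, for the whole second after the job is handed in: The amplifier lies upright and still on the platter, its origin within 30 mm of the turning axis, its last long side (+y) square to the lens (lens within 38 mm of that side's centre line, about 11 degrees), and the record button is released (y of lens in the frame of amp above 0.12 m and x of lens in the frame of amp between -0.038 and 0.038 m and angular speed of amp below 0.1 rad/s and linear speed of amp below 0.02 m/s and horizontal distance between amp and turntable below 0.03 m and angle between amp's own z axis and vertical below 0.1 rad and height (world z) of amp between 0.02 and 0.04 m and value of joint rec_button below 0.002 m); the robot touches nothing.
It fails at once if the robot touches the amplifier (contact force between any of the fingers, the arm and amp above 0.5 N).
It fails at once if the mouse is shifted by more than 20 mm (distance of mouse from where it was at the start of the episode above 0.02 m).
It fails at once if the earbud case is shifted by more than 20 mm (distance of earbud_case from where it was at the start of the episode above 0.02 m).
It also fails if it takes over 72 s, if anything falls off the work surface, if the arm or the gripper's body presses on something with over 40 N, if the wrist force passes 120 N, or if a joint passes its speed limit or range.

## Working session

There is one attempt and no reset: what is moved stays moved. The work goes in short steps, each a Python script; the robot and the scene stay as the last script left them, time stands still between calls to the robot, and variables do not carry over. Pictures are saved under pics/ and viewed, about 8 in all and at most 12, crops included, and the job is handed in when it is done.

```bash
mkdir -p pics
cat > h.py <<'E'
from station import *
import numpy as np, cv2
def cam(n):
    return read_camera(n)
def ray(p,uv,z):
    R=cv2.Rodrigues(np.array(p["rvec"],float))[0]; t=np.array(p["tvec"],float).ravel()
    d=R.T@np.linalg.inv(np.array(p["mtx"]))@np.array([uv[0],uv[1],1.]); c=-R.T@t
    return c+d*(z-c[2])/d[2]
def proj(p,X):
    return cv2.projectPoints(np.array(X,float).reshape(-1,3),np.array(p["rvec"],float),np.array(p["tvec"],float),np.array(p["mtx"],float),None)[0].reshape(-1,2)
def save(p,n): cv2.imwrite("pics/"+n,p["frame"][:,:,::-1])
E
python3 - <<'E'
from h import *
a=cam("top");b=cam("side")
cv2.imwrite("pics/a.png",cv2.resize(a["frame"],None,fx=1.42,fy=1.42,interpolation=cv2.INTER_CUBIC)[:,:,::-1]);save(b,"b.png")
for p,n in((a,"top"),(b,"side")):
    R=cv2.Rodrigues(np.array(p["rvec"]))[0];print(n,"cam",-R.T@np.array(p["tvec"]).ravel())
    for t in("turntable","amp","rec_button","mouse","earbud_case","post","lens"):
        try:
            for r in silhouettes(p,t)[:7]: print(t,round(r["confidence"],2),np.round(r["at"]),r["pixels"].sum(),ray(p,r["at"],0.03).round(3))
        except Exception as e: print(t,e)
print(get_state()["time"])
E
```

```text
top cam [ 0.40137375 -0.160414    1.18997959]
turntable 0.9 [185. 208.] 8314 [0.575 0.07  0.03 ]
amp 0.7 [190. 227.] 868 [0.527 0.055 0.03 ]
rec_button 0.74 [325. 242.] 188 [ 0.493 -0.28   0.03 ]
rec_button 0.7 [286. 230.] 201 [ 0.522 -0.182  0.03 ]
rec_button 0.67 [405. 251.] 202 [ 0.476 -0.478  0.03 ]
rec_button 0.66 [357. 246.] 161 [ 0.487 -0.36   0.03 ]
rec_button 0.6 [333. 205.] 186 [ 0.587 -0.3    0.03 ]
mouse 0.63 [306. 296.] 1109 [ 0.362 -0.234  0.03 ]
earbud_case 0.91 [378. 179.] 452 [ 0.655 -0.414  0.03 ]
post 0.66 [194. 238.] 6295 [0.501 0.043 0.03 ]
lens 0.97 [183. 213.] 8117 [0.562 0.075 0.03 ]
side cam [0.59665686 0.93677384 0.77083381]
turntable 0.94 [279. 283.] 5181 [0.578 0.087 0.03 ]
turntable 0.27 [298. 204.] 52 [ 0.497 -0.316  0.03 ]
amp 0.73 [295. 269.] 672 [0.531 0.032 0.03 ]
rec_button 0.63 [272. 209.] 63 [ 0.585 -0.289  0.03 ]
rec_button 0.56 [299. 213.] 77 [ 0.496 -0.257  0.03 ]
rec_button 0.38 [296. 187.] 49 [ 0.493 -0.44   0.03 ]
mouse 0.69 [341. 219.] 530 [ 0.365 -0.213  0.03 ]
earbud_case 0.61 [253. 196.] 196 [ 0.65  -0.384  0.03 ]
post 0.83 [294. 279.] 3618 [0.537 0.074 0.03 ]
lens 0.58 [279. 285.] 5240 [0.577 0.092 0.03 ]
0.8
```

View pics/a.png

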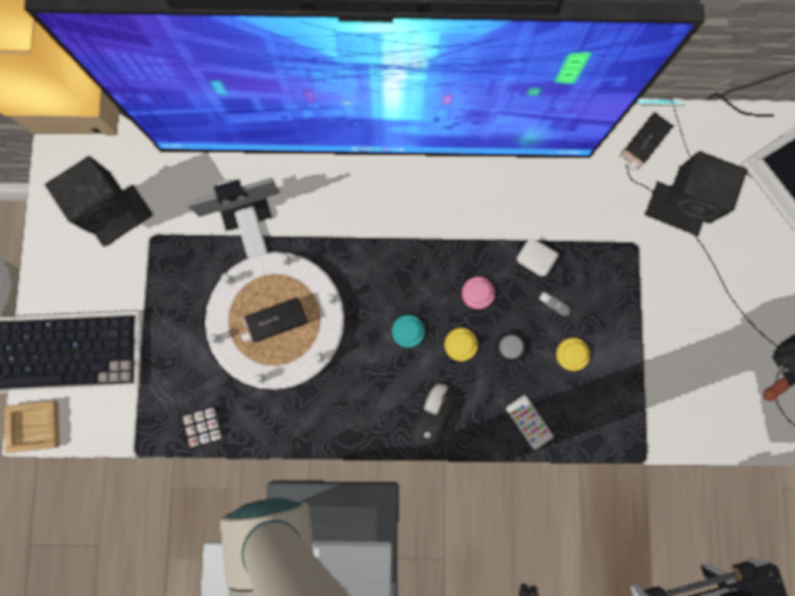

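View pics/b.png

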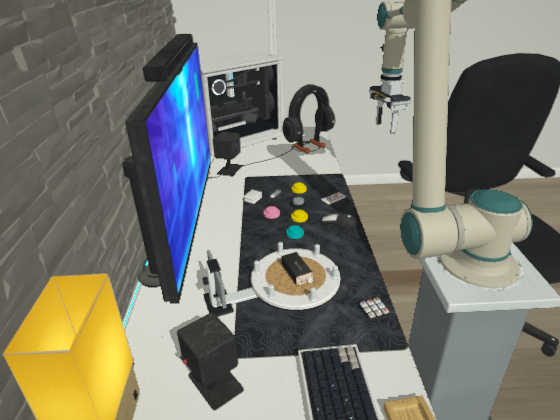

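Run:
```python
from h import *
a=cam("top");b=cam("side");np.save("a.npy",a,allow_pickle=True)
def rect(p,cx,cy,h,z,n=400):
    # image: up=+x, left=+y
    W=np.array([[cx+h,cy+h,z],[cx+h,cy-h,z],[cx-h,cy-h,z],[cx-h,cy+h,z]])
    H=cv2.getPerspectiveTransform(proj(p,W).astype(np.float32),np.float32([[0,0],[n,0],[n,n],[0,n]]))
    return cv2.warpPerspective(p["frame"],H,(n,n),flags=cv2.INTER_CUBIC)
c=(0.53,0.06)
t=rect(a,*c,.16,.029)
g=cv2.cvtColor(t,cv2.COLOR_RGB2GRAY)
C=cv2.HoughCircles(cv2.GaussianBlur(g,(5,5),0),cv2.HOUGH_GRADIENT,1,50,param1=100,param2=15,minRadius=140,maxRadius=160)
print(C)
for q in C[0][:3]: print("centre",c[0]+.16-q[1]*.0008,c[1]+.16-q[0]*.0008,q[2]*.0008)
def crop(p,u,v,w,n=400):
    return cv2.resize(p["frame"][v-w:v+w,u-w:u+w],(n,n),interpolation=cv2.INTER_CUBIC)
im=np.hstack([t,crop(b,295,268,50)]);cv2.imwrite("pics/c.png",im[:,:,::-1])
im=np.hstack([rect(a,.60,.09,.2,.05),crop(a,350,240,65)]);cv2.imwrite("pics/d.png",im[:,:,::-1])
print("grey btn", ray(a,(511/1.42,346/1.42),.03), ray(b,(298,201),.03))
```

```text
[[[215.5 195.5 151.6]]]
centre 0.5336 0.0476 0.12128
grey btn [ 0.49123049 -0.36647288  0.03      ] [ 0.49398849 -0.33776614  0.03      ]
```

View pics/c.png

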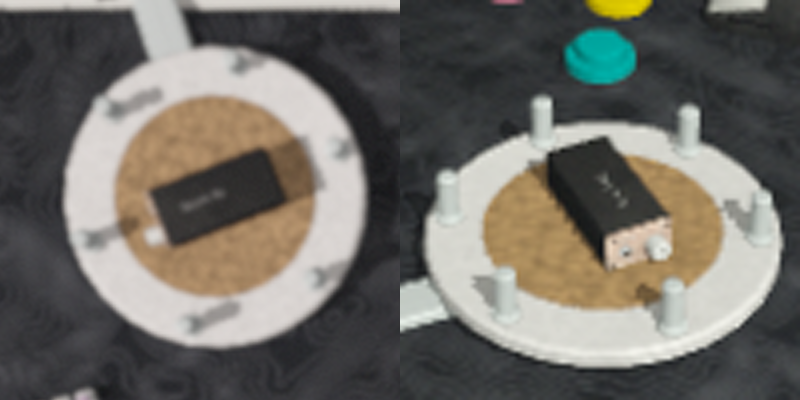

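View pics/d.png

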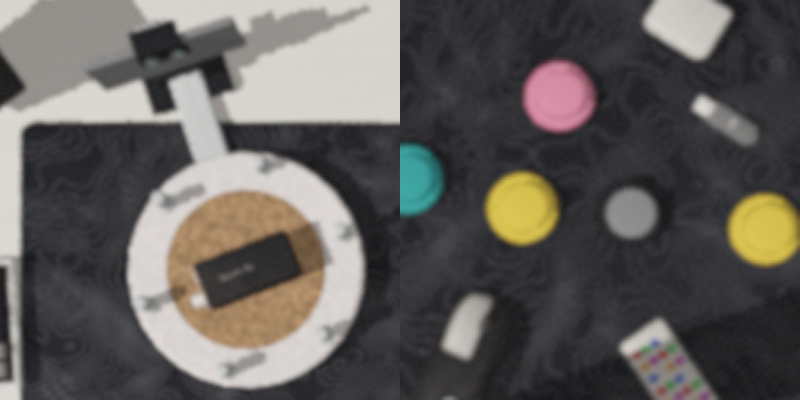

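```bash
cat >> h.py <<'E'
from scipy.spatial.transform import Rotation as Ro
C=np.array([.5336,.0476])
def pol(r,a,z,c=None):
    c=C if c is None else c
    a=np.radians(a); return np.array([c[0]+r*np.cos(a),c[1]+r*np.sin(a),z])
def ori(psi,s=1):  # tool down, jaws along tangent at angle psi
    a=np.radians(psi); z=s*np.array([-np.sin(a),np.cos(a),0]); x=np.array([0,0,-1.])
    return list(Ro.from_matrix(np.c_[x,np.cross(z,x),z]).as_euler("xyz"))
E
python3 - <<'E'
from h import *
a=np.load("a.npy",allow_pickle=True).item(); b=cam("side"); camc=np.array([.4014,-.1604])
A=[]
for u,v in [(103,103),(240,65),(340,147),(315,278),(190,325),(88,240)]:
    w=np.array([.69-v*.0008,.22-u*.0008]); w=camc+(w-camc)*(1.19-.065)/(1.19-.029)
    d=w-C; A.append(np.degrees(np.arctan2(d[1],d[0]))); print(A[-1].round(1),np.hypot(*d).round(4))
ps=np.degrees(np.angle(np.mean(np.exp(1j*np.radians(np.array(A)*6)))))/6; print("phase",ps,[(x-ps+30)%60-30 for x in A])
# grey button in side
f=b["frame"].astype(int); m=((f.max(2)-f.min(2)<25)&(f.min(2)>75)&(f.max(2)<190)).astype(np.uint8)
n,_,st,ce=cv2.connectedComponentsWithStats(m[190:212,285:312]); print(st,ce+[285,190])
def draw(p,u,v,w,n=400,yaw=-69.5,L=17.8):
    s=n/(2*w); im=cv2.resize(p["frame"][v-w:v+w,u-w:u+w],(n,n),interpolation=cv2.INTER_CUBIC).copy()
    q=lambda X:tuple(int(k) for k in ((proj(p,X)[0]-[u-w,v-w])*s))
    for k in range(6): cv2.line(im,q(pol(.105,ps+60*k,.029)),q(pol(.105,ps+60*k,.065)),(255,0,0),1)
    l=np.radians(L);e=np.array([-np.sin(l),np.cos(l),0])*.075
    P=[pol(.204,L,.05)-e,pol(.204,L,.05)+e,pol(.204,L,.122)+e,pol(.204,L,.122)-e]
    for i in range(4): cv2.line(im,q(P[i]),q(P[i-1]),(0,200,0),1)
    R=Ro.from_euler("z",yaw,degrees=True).as_matrix()
    B=[R@[x*.0565,y*.024,.062]+[*C,0] for x,y in((-1,-1),(1,-1),(1,1),(-1,1))]
    for i in range(4): cv2.line(im,q(B[i]),q(B[i-1]),(255,0,255),1)
    return im
im=np.hstack([draw(a,185,215,70),draw(b,280,262,75)]);cv2.imwrite("pics/e.png",im[:,:,::-1])
E
```

```text
50.1 0.1053
-14.7 0.1003
-72.0 0.1083
-129.2 0.1078
172.7 0.1053
112.7 0.1001
phase -10.037391807028277 [np.float64(0.10374584938669784), np.float64(-4.650297519280883), np.float64(-1.9406957450581857), np.float64(0.8846053392183109), np.float64(2.7736713689400574), np.float64(2.7103519890646623)]
[[  0   0  27  22 517]
 [  8   7  11   8  77]] [[297.97098646 200.50290135]
 [298.19480519 200.48051948]]
```

View pics/e.png

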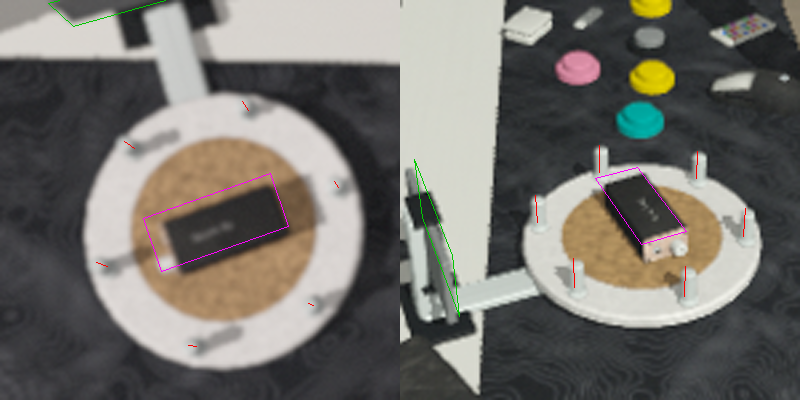

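Run:
```python
from h import *
from scipy.optimize import least_squares
a=cam("top");b=cam("side")
def rim(p,lo):
    f=p["frame"].astype(int); s=silhouettes(p,"turntable")[0]["pixels"]
    m=((f.min(2)>lo)&(f.max(2)-f.min(2)<40)).astype(np.uint8)
    return f,m,s
th=np.radians(np.arange(0,360,3))
for n,p in(("top",a),("side",b)):
    g=cv2.GaussianBlur(cv2.cvtColor(p["frame"],cv2.COLOR_RGB2GRAY),(3,3),0).astype(np.float32)
    def edge(c):  # best radial offset by gradient for each direction
        out=[]
        for t in th:
            if 5<np.degrees(t)<32: continue
            if n=="side" and (np.degrees(t)<170 and np.degrees(t)>0) : continue # near rim wall
            rs=np.arange(.105,.135,.0005)
            q=proj(p,[[c[0]+r*np.cos(t),c[1]+r*np.sin(t),.029] for r in rs]).astype(np.float32)
            v=cv2.remap(g,q[:,0].reshape(1,-1),q[:,1].reshape(1,-1),cv2.INTER_LINEAR)[0]
            k=np.argmin(v[6:]-v[:-6])+3; out.append((c[0]+rs[k]*np.cos(t),c[1]+rs[k]*np.sin(t)))
        return np.array(out)
    e=edge(C); r=least_squares(lambda x:np.hypot(*(e-x[:2]).T)-.12,[*C],loss="soft_l1",f_scale=.001)
    e=edge(r.x); r=least_squares(lambda x:np.hypot(*(e-x[:2]).T)-x[2],[*r.x,.12],loss="soft_l1",f_scale=.001); print(n,r.x)
for z in(.01,.02,.03,.035): print(z,ray(a,(360.1,244.2),z)[:2],ray(b,(298.2,200.5),z)[:2])
for pos in [[.49,-.364,.12]]: print(inverse_kinematics(pos,ori(180)))
for s in(1,-1):
  for psi in(225,180,135):
    q=inverse_kinematics(list(pol(.105,psi,.038)),ori(psi,s)); print(s,psi,None if q is None else np.round(q,2))
```

```text
top [0.53285222 0.04840656 0.12066907]
side [0.53282138 0.05431053 0.1194332 ]
0.01 [ 0.49143315 -0.37061591] [ 0.49021848 -0.37568233]
0.02 [ 0.49066992 -0.3688345 ] [ 0.49161745 -0.3584321 ]
0.03 [ 0.48990669 -0.3670531 ] [ 0.49301642 -0.34118186]
0.035 [ 0.48952508 -0.3661624 ] [ 0.4937159  -0.33255674]
[-0.75285511  0.38504807  1.5597169   0.          1.19682768  0.81794122]
1 225 [-0.21  0.27  1.99  0.    0.88  0.58]
1 180 [-0.05  0.23  2.05 -0.    0.86  1.52]
1 135 [ 0.11  0.29  1.96 -0.    0.89  2.47]
-1 225 [-0.21  0.27  1.99 -0.    0.88 -2.57]
-1 180 [-0.05  0.23  2.05 -0.    0.86 -1.62]
-1 135 [ 0.11  0.29  1.96 -0.    0.89 -0.67]<sys>:0: UserWarning: Gimbal lock detected. Setting third angle to zero since it is not possible to uniquely determine all angles.
```

```bash
sed -i 's/^C=.*/C=np.array([.533,.050])/' h.py; python3 -W ignore - <<'E'
from h import *
gripper_to(0.0)
movep([.4905,-.368,.10],ori(180))
hit=movel([.4905,-.368,.006],v=.04,contact_N=7)
s=get_state();print(hit,s["tcp_pos"],s["ft_force"],s["time"])
movel([.4905,-.368,.16],v=.2)
gripper_to(.046)
movep(list(pol(.105,229,.16)),ori(229))
b=cam("side");print(get_state()["time"])
a=cam("top")
im=np.hstack([cv2.resize(p["frame"][v-75:v+75,u-75:u+75],(400,400),interpolation=cv2.INTER_CUBIC) for p,u,v in((a,185,215),(b,280,262))])
cv2.imwrite("pics/f.png",im[:,:,::-1])
for k in(-1,0,1): print(proj(b,pol(.105,229+60*k,.065)))
E
```

```text
True [ 0.49049539 -0.36802059  0.01628123] [-0.88635744  1.48779052  5.36603252] 5.8167
8.875
[[334.74969164 266.25254924]]
[[317.28119524 244.54433672]]
[[280.45027244 241.96191893]]
```

View pics/f.png

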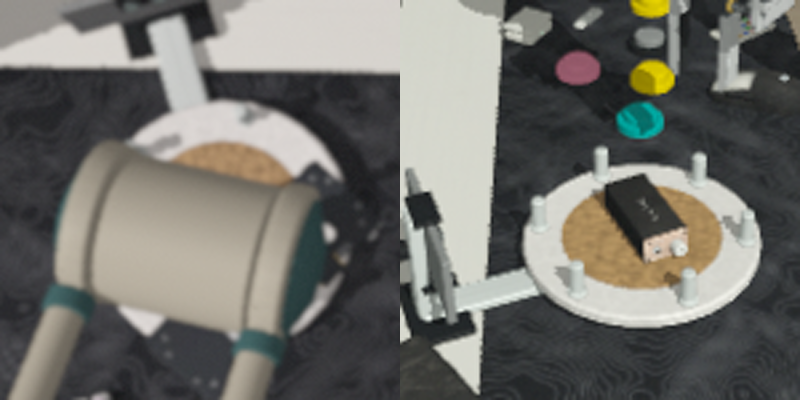

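```bash
python3 -W ignore - <<'E'
from h import *
b=cam("side");A=[]
for x,y in[(601,150),(698,155),(746,213),(688,272),(577,264),(539,200)]:
    w=ray(b,(205+(x-400)*.375-.3,187+y*.375-.3),.065)[:2]-C;A.append(np.degrees(np.arctan2(w[1],w[0])));print(A[-1].round(1),np.hypot(*w).round(4))
ps=np.degrees(np.angle(np.mean(np.exp(1j*np.radians(np.array(A)*6)))))/6;print(ps,ps+240)
print(get_state()["tcp_pos"],pol(.105,229,.16))
E
```

```text
-69.4 0.101
-130.4 0.1025
168.2 0.1043
109.4 0.1084
52.1 0.1067
-7.7 0.102
-9.630344384274371 230.36965561572563
[ 0.46472777 -0.03034451  0.1599151 ] [ 0.4641138  -0.02924451  0.16      ]
```

```bash
cat >> h.py <<'E'
def turn(start,delta=-91.5,n=4,v=.07):
    movep(list(pol(.105,start,.10)),ori(start))
    if movel(list(pol(.105,start,.040)),v=.08,contact_N=8): print("HIT",get_state()["tcp_pos"]); return
    gripper_to(.017); print("opening",get_state()["opening"])
    for k in range(1,n+1):
        a=start+delta*k/n; movel(list(pol(.105,a,.040)),v=v,orientation=ori(a))
    wait(.2); print("F",np.round(get_state()["ft_force"],1))
    gripper_to(.044); movel(list(pol(.105,start+delta,.10)),v=.15)
    wait(1.0)
def look(name):
    movep([.42,-.25,.22],ori(225)); a=cam("top");b=cam("side")
    im=np.hstack([cv2.resize(p["frame"][v-75:v+75,u-75:u+75],(400,400),interpolation=cv2.INTER_CUBIC) for p,u,v in((a,185,215),(b,280,262))])
    cv2.imwrite("pics/"+name,im[:,:,::-1])
    f=a["frame"]; s=silhouettes(a,"amp")
    for r in s[:1]:
        m=r["pixels"].astype(np.uint8); P=np.array([ray(a,q,.062)[:2] for q in cv2.findNonZero(m)[:,0]])
        (cx,cy),wh,_=cv2.minAreaRect((P*1000).astype(np.float32)); w=P-P.mean(0); e=np.linalg.eigh(w.T@w)[1][:,1]
        print("amp conf",r["confidence"],"mean",P.mean(0).round(4),"rect",cx,cy,wh,"axis yaw mod180",np.degrees(np.arctan2(e[1],e[0]))%180)
    print("t",get_state()["time"])
E
python3 -W ignore - <<'E'
from h import *
turn(230,-91.5); look("g.png")
E
```

```text
opening 0.0173164528402121
F [-0.3 -0.7 -0.7]
amp conf 0.55 mean [0.5284 0.0513] rect 531.8102416992188 51.83421325683594 (112.34428405761719, 52.74414825439453) axis yaw mod180 20.643900211934096
t 18.325
```

View pics/g.png

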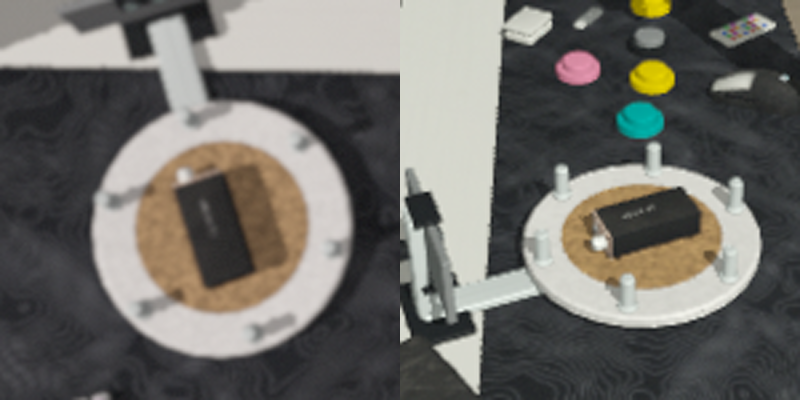

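```bash
python3 -W ignore - <<'E'
from h import *
turn(258.5,-90.5); look("i.png")
E
```

```text
opening 0.01694316094725011
F [ 0.7 -0.1 -0.1]
amp conf 0.71 mean [0.5338 0.0514] rect 533.7169189453125 48.164306640625 (50.23345947265625, 104.40093231201172) axis yaw mod180 110.39626346075892
t 27.7833
```

View pics/i.png

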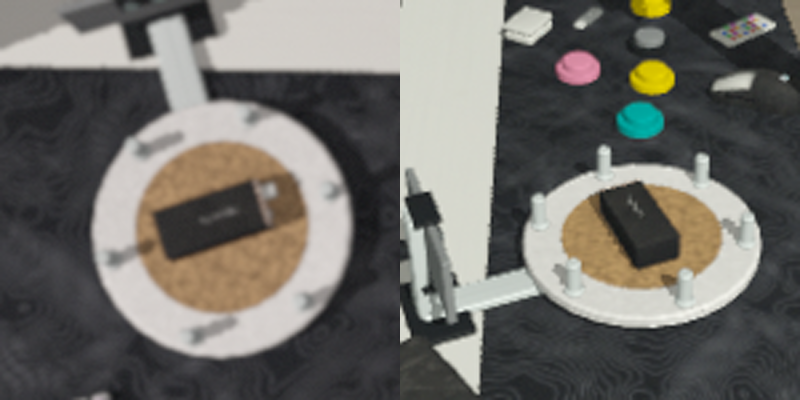

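```bash
python3 -W ignore - <<'E'
from h import *
turn(228,-90); look("j.png")
turn(258,-90); look("k.png")
im=np.vstack([cv2.resize(cv2.imread("pics/"+n),(600,300)) for n in("j.png","k.png")]);cv2.imwrite("pics/l.png",im)
E
```

```text
opening 0.01698336751879359
F [ 0.   0.6 -0.7]
t 37.7333
opening 0.016621735745580794
F [-0.3  0.9 -0.1]
amp conf 0.59 mean [0.5272 0.0451] rect 527.7047119140625 47.37335205078125 (50.242862701416016, 107.89945983886719) axis yaw mod180 109.46728141255073
t 47.1583
```

View pics/l.png

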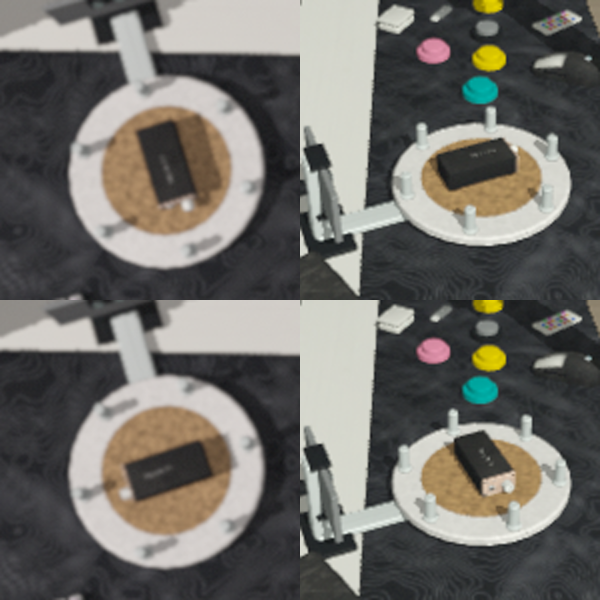

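```bash
python3 -W ignore - <<'E'
from h import *
wait(.5); job_done(); print(get_state()["time"])
E
```

```text
the job is handed in; nothing more can be done
the job is handed in; nothing more can be done
```

I pressed the record button, turned the platter through all four views in the right order, and handed the job in at about 48 s of the 72 s allowed. No verdict came back.

- **Record button:** I used the grey button at about (0.49, -0.37), not the pink, turquoise or yellow look-alikes. The finger stopped at the 7 N contact limit, above the roughly 4 N needed for full travel. I took that as a full press. Nothing reads the button's joint directly.
- **Turning:** I held one peg loosely between the fingers and made four clockwise turns of about 90° each. After each turn I opened, lifted clear and waited one second. I never went near the amplifier.
- **Camera checks:**
  - Pictures after each turn showed the front with the knob, then the right long side, the rear, and the other long side facing the phone.
  - The amplifier's axis pointed within about 3° of the lens direction, against a tolerance of about 11°.
  - It lay flat on the platter, within about 6 mm of the turning axis.
  - The mouse and earbud case were not measured again; the case, and the part of the mouse in view, looked unmoved.
- **Disagreements:**
  - The two cameras placed the platter centre about 6 mm apart, so I used a value between them, and the loose hold on the peg absorbed the rest.
  - The network missed the amplifier in the top view of the third position, so I judged that one by eye.

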